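# Unscrew the cap of the leaning tablet jar and park it on the drying pad

## Task

The glass tablet jar leaning in the cradle on the clamp-on shelf is screwed shut tightly: unscrew its blue cap, twisting and regripping as often as it takes, until it comes off the thread, and lift it clear of the neck. Then set the cap down gently, without dropping it, open side down and wholly on the round pale drying pad on the counter, and let go. Leave everything else on the shelf and the counter where it stands.

Things in the scene. Friction and masses are not known exactly. Their poses are not given: they have to be found in the camera images.
- jar: Square clear glass jar of tablets, 70 x 70 mm, body 72 mm tall, fixed in an aluminium cradle on the shelf; it cannot turn or move. Its axis leans 30 deg from vertical, its top towards the robot's side. Origin: centre of its glass underside; z runs up along the leaning axis through neck and cap. Thread diameter 54 mm; right-hand, two starts, 14 mm rise per turn.
- jar_mouth (a point): Centre of the jar neck's upper rim, on the jar's axis 97 mm above the jar's origin (same axes as the jar); hidden under the cap at the start. The rim of the cap must rise about 22 mm along the jar's axis from shut to clear it.
- cap: Blue plastic screw cap, 40 mm tall, about 70 g: knurled band 64 mm across on its upper 14 mm, skirt 61 mm across below. White stripe on top. Origin: centre of the open rim; z out through the closed top. Shut, the origin is 75 to 77 mm up the jar's axis. Loosens anticlockwise seen from its top: 0.2 to 0.6 N m at first (springy seal lifts it 2 to 4 mm), then easily; free after 0.75 to 0.95 turn.
- pad: Round flat drying pad of pale plaster, 130 mm across, 9 mm thick, fixed on the counter beyond the left or the right end of the shelf. Origin: centre of its underside, z up; the upper face lies 9 mm above it.
- shelf: Fixed aluminium shelf clamped to the near wall of a white basin: plate 166 mm (x, away from the robot) by 400 mm (y), edges standing 6 mm above the plate. Origin: centre of the plate's top face, 122 mm above the counter, z up. Jar, mug and denture cup stand on it in a row along y, 130 mm apart, in any order. The basin behind it is 105 mm tall.
- mug: White ceramic tooth mug, 80 mm across, 95 mm tall, handle away from the robot, loose on the shelf. Origin: centre of its underside. Leave alone.
- denture_cup: Clear denture cup with a white snap lid, 86 mm across, 80 mm tall, loose on the shelf. Origin: centre of its underside. Leave alone.
- comb: Green plastic comb, 175 x 35 x 5 mm, lying on the counter. Origin: middle of its underside. Leave alone.
- scraper: U-shaped steel tongue scraper of 7 mm wire, 145 x 47 mm, lying on the counter. Origin: middle of its underside. Leave alone.
- nailbrush: Wooden nail brush, 90 x 42 x 30 mm, lying on the counter bristles down. Origin: middle of its underside. Leave alone.
- soap: Bar of yellow soap, 80 x 52 x 24 mm, loose in a round terracotta dish (128 mm across, 16 mm tall) that stands at the other end of the shelf from the pad. Origin: centre of the soap's underside. Leave alone.
There are look-alikes about, which are no part of the job. Of the things shaped like the cap, the blue one is meant. There is more than one size of the pad; the one meant has the size given above.

How it is judged:
By the outcome, as a careful person would: the job done as asked, in the order asked, and still so for the second after the job is handed in, with the robot touching nothing.
It also fails if it takes over 67 s, if anything falls off the work surface, if the arm or the gripper's body presses on something with over 40 N, if the wrist force passes 120 N, or if a joint passes its speed limit or range.

## Robot

A 6-joint arm with a two-finger parallel gripper is mounted at the origin on the work surface. World frame = base frame: x ahead of the robot, y to its left, z up, the work surface at z = 0. Lengths are in m, angles in degrees, forces in N, time in s.
With the tool pointing down it reaches from about 0.375 to 0.9 m from the base axis. Payload 3.1 kg.
Tool frame: the origin (TCP) lies at the very end of the fingers, on their centre line; the grasp point (between the pads) lies 19 mm behind it (grip_point_offset is the distance from the TCP to the grasp point, in m); y points along the fingers, x is the direction in which the jaws open and shut, and the axes are right-handed (so a half turn about y gives the same grasp; the last joint's range is limited). The gripper opens to 87 mm and grips with 3 to 60 N. Pads are 19 mm wide; open, the fingers measure 117 mm over their backs; the gripper's body (75 mm by 190 mm) begins 51 mm behind the grasp point.
Start: joints at [-10.227, 30.224, 82.088, -0, 67.689, -10.227], TCP at [0.625, 0, 0.223] pointing down, gripper open.
Joint ranges: [-176.69, 176.69], [-43.24, 126.21], [12.49, 139.97], [-82, 262], [0, 151.66], [-163.58, 163.58]. Speed limits (degrees/s): [159.86, 159.86, 180, 180, 180, 180].

## Interface

Orientations are given as a 3x3 rotation matrix whose columns are the frame's x, y, z axes.
In Python, from rig import * gives the robot as it stands.
- The arm moves only by the tool send_rows, never from a script. Its argument "moves" is text: rows parted by semicolons, each of 5 numbers parted by spaces: the finger opening in mm, from 0 to 87, then the shift along the tool's x, y, z in mm, then the turn about the tool's y in degrees. In form: fingers dx dy dz yaw; .... A call has 1 to 20 rows; each row shifts and turns the commanded pose from where the row before left it, along the tool's axes as they then stand; what a row does not reach is not made up. A row lasts 1/12 s, in which the tool goes at most 41.7 mm and 7.16 degrees, less where a joint would pass 70% of its speed; a pose out of reach is approached as far as the arm can. A call is refused whole if a number of a shift passes 41.7 or a number of a turn 7.16, either way. A call with a gripper value outside its range is refused whole. The fingers move at their own pace and stop on an object; the grip force is fixed at half the most. Time passes only in rows, so rows that do not move let the fingers close. It gives the time, the measured TCP pose, the force and the opening at its end, in the units of the state.
- read_state(): the state, without advancing time (a new reading comes with each control period).
- capture(name): name is "scene" or "side" or "wrist"; returns a dict with "image" (384x512x3 uint8, blue, green, red), "z_map" (384x512 float32, m along the optical axis (not along the pixel's ray), 0 where there is no reading), "mtx" (3x3 intrinsics, pixels), "origin" and "rotation" of the camera in the world; the wrist camera has in their place "tool_from_camera" (4x4, takes a point from camera to tool coordinates, whose origin is the TCP and whose axes are the tool frame's). Camera axes: x right, y up, looking along -z (the intrinsics and any distortion apply to the point x, -y, -z); pixel columns grow to the right and rows downward; lengths in m; the calibration is good to about 2 mm. The wrist camera is an equidistant fisheye: a pixel r from the principal point sees the ray r / f radians off the axis. A picture is of the moment at which its call begins: read the wrist's pose just before it.
- hand_in(): hands the job in, once; it reports no verdict.
Trained networks look in a picture, given as the dict that the camera call returned (one of the last four; its "shot" number tells which), for a name from the list of things; names that differ only in an ending like _2 or _b are one class to them, and where a whole thing is asked for, a point or a joint stands for the part that bears it (a point fixed in the world has none). Each returns a list of dicts, best first, with "p" (0 to 1); they miss things now and then, are a little off and sometimes report something else, mostly with a low value. They report only what shows in the picture. A call takes as long as a camera call. They do not tell look-alikes from the thing itself.
- search_frame(picture, name): "bbox" ([left, top, right, bottom] in pixels, round what is visible of it).
- masks_of(picture, name): "region" (384x512 bool, what is visible of it) and "bbox" ([left, top, right, bottom] in pixels, round what is visible of it).
- mark_of(picture, name): "pixel" ([row, column] in pixels: a listed point, or the origin of a listed thing).
The state is a dict: "time_s": time; "joint_positions": joint angles; "qvel": joint speeds; "tau": joint torques, N m; "position": TCP position; "tcp_rot": TCP orientation; "force": force on the tool from outside, world axes, zero at the start; "moment": the same for the moment, N m; "opening": opening from 0.0 (shut) to 1.0 (fully open).
Only numpy, scipy, OpenCV 4.12 (cv2) and the standard library are available. Lean on these libraries where they do the work, as an engineer would, in place of code of your own. Each camera call takes 0.05 s, during which the arm holds its last target. There are 200 camera calls.

## Working session

There is one attempt and no reset: what is moved stays moved. The work goes in short steps, Python scripts to look and compute and a tool call to move; the robot and the scene stay as the last step left them, time stands still between calls to the robot, and variables do not carry over. Pictures are saved under pics/ and viewed, about 8 in all and at most 12, crops included, and the job is handed in when it is done.

Besides the shell and the picture viewer there is one more tool, called after "Emit:" by a JSON object that holds its "op" and its "data", one argument or row to a line. send_rows: Moves the arm, as the interface text tells. Its arguments: {"type":"object","properties":{"moves":{"type":"string"}},"required":["moves"]}

```bash
mkdir -p pics; ls
python3 - <<'E'
from rig import *
import cv2,numpy as np
s=read_state();print(s)
a=capture("scene");b=capture("side")
for n,c in(("scene",a),("side",b)):
    print(n,c['mtx'].tolist(),c['origin'],np.round(c['rotation'],3).tolist(),[k for k in c])
    for o in("cap","pad","jar"):
        print(o,[(round(d['p'],2),[int(x) for x in d['bbox']]) for d in search_frame(c,o)])
cv2.imwrite("pics/1.png",np.vstack([a['image'],b['image']])[:,:] if 0 else cv2.resize(a['image'],(800,600)))
cv2.imwrite("pics/2.png",cv2.resize(b['image'],(800,600)))
E
```

```text
pics
{'time_s': 0.0, 'joint_positions': array([-1.02308465e+01,  3.02797489e+01,  8.21568225e+01, -3.13590446e-03,
        6.76904024e+01, -1.02257159e+01]), 'qvel': array([-0.00994313, -0.03323922,  0.00623501, -0.05033806,  0.10527683,
        0.07574841]), 'tau': array([-5.45745443e-04, -4.40045428e+01, -1.76593530e+01,  6.32597599e-02,
        5.83207863e-02, -1.53719384e-04]), 'position': array([6.24252785e-01, 1.09884047e-04, 2.21560840e-01]), 'tcp_rot': array([[ 9.99997600e-01, -2.18986612e-03,  6.90900262e-05],
       [-6.83373466e-05,  3.43783295e-04,  9.99999939e-01],
       [-2.18988974e-03, -9.99997543e-01,  3.43632820e-04]]), 'force': array([-0.80097698, -0.11916839,  0.45657062]), 'moment': array([-0.04000124, -0.0024949 ,  0.00266683]), 'opening': 0.9945952726199874}
scene [[458.57298000103305, 0.0, 257.4877186924727], [0.0, 458.57298000103305, 187.01829462349298], [0.0, 0.0, 1.0]] [ 0.89814271 -0.81354871  1.16017548] [[0.844, -0.424, 0.328], [0.536, 0.648, -0.542], [0.017, 0.633, 0.774]] ['image', 'z_map', 'mtx', 'origin', 'rotation', 'shot']
cap [(0.79, [256, 132, 271, 150]), (0.53, [281, 118, 302, 136])]
pad [(0.72, [182, 259, 228, 305])]
jar [(0.69, [290, 149, 328, 189])]
side [[431.0017750121863, 0.0, 258.63185406384576], [0.0, 431.0017750121863, 196.93363850745246], [0.0, 0.0, 1.0]] [0.20346079 0.90433795 1.11791269] [[-0.959, 0.2, -0.202], [-0.284, -0.646, 0.709], [0.011, 0.737, 0.676]] ['image', 'z_map', 'mtx', 'origin', 'rotation', 'shot']
cap [(0.87, [226, 196, 251, 221]), (0.66, [277, 289, 293, 314]), (0.65, [252, 319, 275, 346])]
pad [(0.71, [278, 140, 315, 165])]
jar [(0.97, [209, 202, 241, 241])]
```

View pics/1.png

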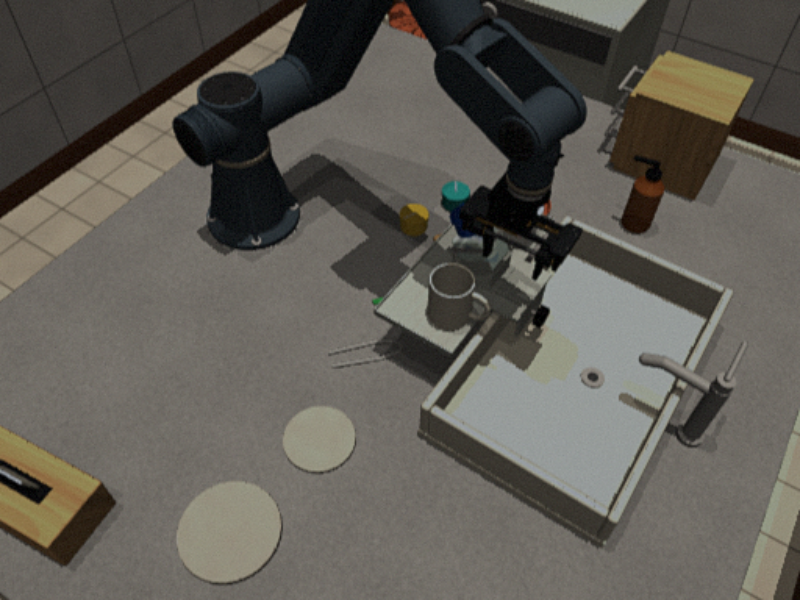

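View pics/2.png

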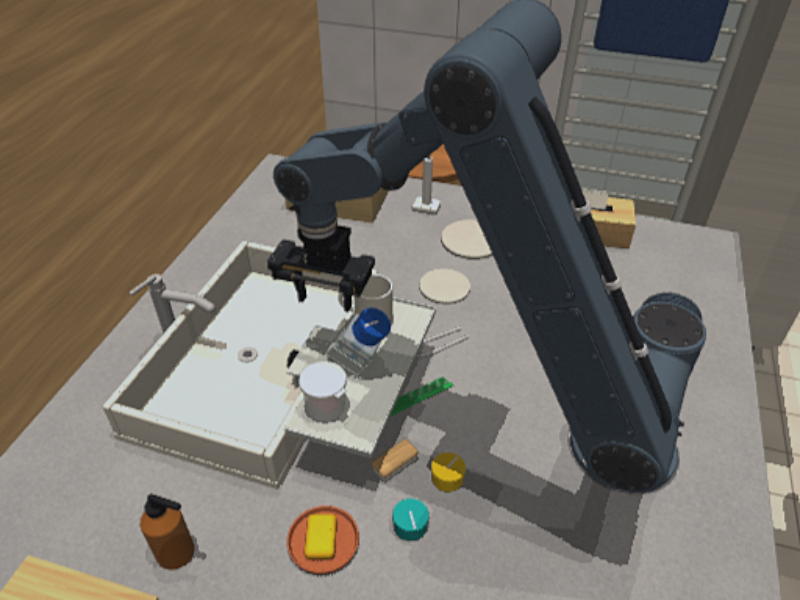

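Scene view: arm hovers over the shelf; mug at (452,297), blue cap at (462,222) mostly hidden, two pale discs at (320,438) and (229,530). Side view: blue cap on the leaning jar at (371,327), look-alike caps teal (411,519) and yellow (448,471) on the counter, discs at (444,286) and (472,238). I'll measure these.

```bash
cat > h.py <<'E'
from rig import *
import cv2,numpy as np
def cloud(c,R=None,o=None):
    z=c['z_map'];K=c['mtx'];v,u=np.mgrid[:384,:512]
    P=np.stack([(u-K[0,2])/K[0,0]*z,-(v-K[1,2])/K[1,1]*z,-z],-1)
    W=P@np.array(c['rotation']).T+c['origin']; W[z<=0]=np.nan
    return W
def circ(P):
    x,y=P[:,0],P[:,1];A=np.c_[2*x,2*y,np.ones(len(x))]
    s=np.linalg.lstsq(A,x*x+y*y,rcond=None)[0];return s[0],s[1],np.sqrt(s[2]+s[0]**2+s[1]**2)
E
python3 - <<'E'
from h import *
a=capture("scene");b=capture("side")
cv2.imwrite("pics/crop_side.png",cv2.resize(b['image'][170:290,180:320],(800,600*800*120//(140*600)//1 if 0 else 686))[:600])
for n,c in(("scene",a),("side",b)):
    W=cloud(c);im=c['image'];hsv=cv2.cvtColor(im,cv2.COLOR_BGR2HSV)
    # pads: by height 5..13mm
    m=((W[...,2]>.005)&(W[...,2]<.014)&(hsv[...,1]<70)).astype(np.uint8)
    m=cv2.morphologyEx(m,cv2.MORPH_OPEN,np.ones((3,3)))
    k,l,st,_=cv2.connectedComponentsWithStats(m)
    for i in range(1,k):
        if st[i,4]>250:
            P=W[l==i];ct=cv2.convexHull(P[:,:2].astype(np.float32))[:,0]
            (cc,r)=cv2.minEnclosingCircle(ct)
            print(n,"disc",st[i].tolist(),"cen",np.round(cc,3),"r",round(r,4),"mean",P.mean(0).round(4),"eqR",)
    mb=(hsv[...,0]>100)&(hsv[...,0]<130)&(hsv[...,1]>130)&(W[...,2]>.15)&(W[...,2]<.3)&(W[...,0]>.3)
    v,u=np.nonzero(mb)
    if len(v): 
        P=W[mb];print(n,"blue",len(v),v.min(),v.max(),u.min(),u.max(),np.nanmin(P,0).round(3),np.nanmax(P,0).round(3))
    for o in("jar","mug","denture_cup","shelf"):
        for d in masks_of(c,o)[:1]:
            P=W[d['region']];print(n,o,round(d['p'],2),np.nanpercentile(P,[3,50,97],axis=0).round(3).tolist())
    for o in("cap","jar","jar_mouth","pad"):print(o,[(round(d['p'],2),np.round(d['pixel']).tolist()) for d in mark_of(c,o)[:3]])
# fit plane of cap top in side
W=cloud(b);hsv=cv2.cvtColor(b['image'],cv2.COLOR_BGR2HSV)
mb=(hsv[...,0]>100)&(hsv[...,0]<130)&(hsv[...,1]>130)&(W[...,2]>.15)&(W[...,2]<.3)
mb=cv2.morphologyEx(mb.astype(np.uint8),cv2.MORPH_CLOSE,np.ones((7,7)))>0
P=W[mb];P=P[np.isfinite(P).all(1)]
np.save("capP.npy",P);rng=np.random.default_rng(0);best=(0,)
for _ in range(2000):
    q=P[rng.choice(len(P),3,False)];nn=np.cross(q[1]-q[0],q[2]-q[0]);L=np.linalg.norm(nn)
    if L<1e-6:continue
    nn/=L;nn*=np.sign(nn[2]);k=abs((P-q[0])@nn)<.002
    if nn[2]>.7 and k.sum()>best[0]:best=(k.sum(),k,nn)
q=P[best[1]];nn=np.linalg.svd(q-q.mean(0))[2][2];nn*=np.sign(nn[2])
print("cap top n",nn.round(3),"tilt",np.degrees(np.arccos(nn[2])).round(1),"cen",q.mean(0).round(4),len(q),len(P))
E
```

```text
scene disc [183, 260, 45, 43, 1199] cen [ 0.464 -0.371] r 0.0654 mean [ 0.4659 -0.3732  0.0083] eqR
scene disc [113, 308, 67, 66, 2973] cen [ 0.441 -0.584] r 0.0856 mean [ 0.4427 -0.5882  0.0103] eqR
scene blue 134 101 174 288 420 [ 0.477 -0.038  0.153] [0.745 0.461 0.3  ]
scene jar 0.79 [[0.508, 0.005, 0.122], [0.571, 0.015, 0.175], [0.602, 0.078, 0.223]]
scene mug 0.79 [[0.519, -0.124, 0.127], [0.56, -0.087, 0.18], [0.62, -0.047, 0.217]]
scene shelf 0.7 [[0.442, -0.157, 0.058], [0.573, -0.015, 0.121], [0.684, 0.123, 0.128]]
cap [(0.84, [130.0, 289.0]), (0.8, [145.0, 261.0]), (0.61, [148.0, 301.0])]
jar [(0.84, [169.0, 311.0]), (0.17, [225.0, 234.0])]
jar_mouth [(0.79, [142.0, 301.0])]
pad [(0.71, [282.0, 204.0]), (0.65, [340.0, 148.0])]
side blue 399 177 329 101 249 [ 0.477 -0.007  0.15 ] [0.729 0.47  0.299]
side jar 0.83 [[0.505, 0.02, 0.125], [0.548, 0.078, 0.184], [0.593, 0.084, 0.228]]
side mug 0.96 [[0.515, -0.124, 0.157], [0.551, -0.082, 0.196], [0.586, -0.046, 0.219]]
side denture_cup 0.72 [[0.528, 0.135, 0.132], [0.559, 0.187, 0.202], [0.598, 0.207, 0.207]]
side shelf 0.97 [[0.444, -0.144, 0.118], [0.499, 0.087, 0.124], [0.664, 0.243, 0.129]]
cap [(0.82, [307.0, 286.0]), (0.78, [337.0, 264.0]), (0.58, [210.0, 237.0])]
jar [(0.87, [224.0, 222.0]), (0.44, [206.0, 234.0])]
jar_mouth [(0.87, [208.0, 239.0]), (0.18, [181.0, 284.0])]
pad [(0.87, [154.0, 298.0])]
cap top n [-0.496  0.032  0.868] tilt 29.8 cen [0.5048 0.0498 0.2512] 205 505
```

View pics/crop_side.png

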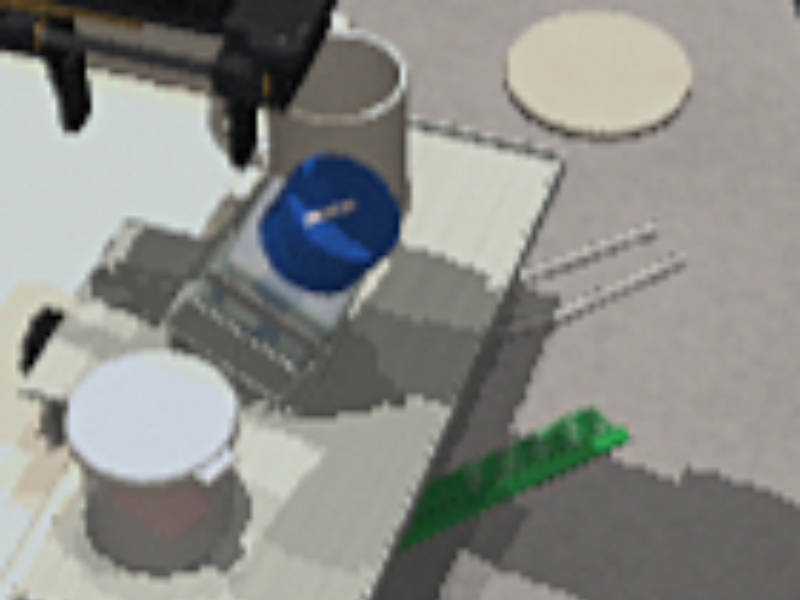

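Enlarged crop: the blue cap on the leaning jar is unmistakable at crop (330,225), stripe at (330,212). Candidates for cap: blue (237,209), teal (263,332), yellow (287,302) → only blue fits. Discs: (0.464,-0.371) radius 65 mm and (0.441,-0.584) radius 85 mm → the 130 mm one is the pad. Now raise, move over the cap, and turn the jaws across the lean.

Emit:
{"op": "send_rows", "data": {
  "moves": "87 0 -35 0 0; 87 0 -35 0 0; 87 0 -30 0 0; 87 -35 0 17 0; 87 -35 0 17 0; 87 -35 0 16 0; 87 0 0 0 7.15; 87 0 0 0 7.15; 87 0 0 0 7.15; 87 0 0 0 7.15; 87 0 0 0 7.15; 87 0 0 0 7.15; 87 0 0 0 7.15; 87 0 0 0 7.15; 87 0 0 0 7.15; 87 0 0 0 7.15; 87 0 0 0 7.15; 87 0 0 0 7.15; 87 0 0 0 7.15; 87 0 0 0 0"
}}

```text
time_s: 2.97
position: [0.5199, 0.05, 0.3226]
tcp_rot: [[-0.054, 0.0, 0.999], [-0.999, -0.0, -0.054], [0.0, -1.0, 0.0]]
force: [-0.8, -0.6, 0.5]
opening: 1.005
```

```bash
cat >> h.py <<'E'
def wcloud(s,c):
    z=c['z_map'];K=c['mtx'];v,u=np.mgrid[:384,:512]
    a=(u-K[0,2])/K[0,0];b=(v-K[1,2])/K[1,1];r=np.hypot(a,b)+1e-9;t=np.tan(r)/r
    P=np.stack([a*t*z,-b*t*z,-z],-1);T=np.array(c['tool_from_camera'])
    P=P@T[:3,:3].T+T[:3,3];W=P@s['tcp_rot'].T+s['position'];W[(z<=0)|(r>1.4)]=np.nan
    return W
def captop(W,im,lo=.2,hi=.29):
    hsv=cv2.cvtColor(im,cv2.COLOR_BGR2HSV)
    mb=(hsv[...,0]>100)&(hsv[...,0]<130)&(hsv[...,1]>130)&(W[...,2]>lo)&(W[...,2]<hi)&(W[...,0]<.6)
    mb=cv2.morphologyEx(mb.astype(np.uint8),cv2.MORPH_CLOSE,np.ones((7,7)))>0
    P=W[mb];P=P[np.isfinite(P).all(1)];rng=np.random.default_rng(0);best=(0,)
    for _ in range(1500):
        q=P[rng.choice(len(P),3,False)];nn=np.cross(q[1]-q[0],q[2]-q[0]);L=np.linalg.norm(nn)
        if L<1e-6:continue
        nn/=L;nn*=np.sign(nn[2]);k=abs((P-q[0])@nn)<.002
        if nn[2]>.7 and k.sum()>best[0]:best=(k.sum(),k)
    q=P[best[1]];m=q.mean(0);U=np.linalg.svd(q-m)[2];n=U[2]*np.sign(U[2][2])
    (cx,cy),r=cv2.minEnclosingCircle(((q-m)@U[:2].T).astype(np.float32))
    return n,m+cx*U[0]+cy*U[1],r,m,len(q)
E
python3 - <<'E'
from h import *
s=read_state();print(s['time_s'],s['position'].round(4),s['tcp_rot'].round(3).tolist(),s['joint_positions'].round(1),s['force'].round(1))
c=capture("wrist");a=capture("scene");b=capture("side")
print(c['mtx'][0],c['tool_from_camera'].round(3).tolist())
cv2.imwrite("pics/3.png",np.hstack([cv2.resize(x,(400,300)) for x in(c['image'],a['image'])]))
for n,W,im in(("w",wcloud(s,c),c['image']),("sc",cloud(a),a['image']),("si",cloud(b),b['image'])):
    try:
        n_,cen,r,m,k=captop(W,im);print(n,n_.round(3),"tilt",np.degrees(np.arccos(n_[2])).round(1),"cen",cen.round(4),"r",round(r,4),"mean",m.round(4),k)
    except Exception as e:print(n,e)
    h=cv2.cvtColor(im,cv2.COLOR_BGR2HSV)
    k=(abs(W[...,2]-.1235)<.007)&(W[...,0]>.42)&(W[...,0]<.66)&(abs(W[...,1]-.05)<.23)
    P=W[k][:,:2].astype(np.float32)
    if len(P)>50:print(n,"shelf rect",cv2.minAreaRect(P))
E
```

```text
2.9667 [0.5199 0.05   0.3226] [[-0.054, 0.0, 0.999], [-0.999, -0.0, -0.054], [0.0, -1.0, 0.0]] [-6.8 15.9 89.  -0.  75.  86.3] [-0.8 -0.6  0.5]
[297.31863964   0.         257.70596135] [[1.0, -0.0, 0.001, 0.0], [0.001, 0.304, -0.953, -0.162], [-0.0, 0.953, 0.304, 0.084], [0.0, 0.0, 0.0, 1.0]]
w [-0.485  0.017  0.874] tilt 29.1 cen [0.5046 0.0483 0.2506] r 0.0317 mean [0.5078 0.0473 0.2524] 2501
w shelf rect ((0.5512193441390991, 0.0427774041891098), (0.40419912338256836, 0.2217843383550644), 87.97515106201172)
sc [ 0.06  -0.024  0.998] tilt 3.7 cen [0.2682 0.007  0.2555] r 0.2809 mean [0.2455 0.0378 0.2576] 147
sc shelf rect ((0.5515921115875244, 0.04300922155380249), (0.40958285331726074, 0.220917746424675), 87.81916809082031)
si [-0.512  0.012  0.859] tilt 30.8 cen [0.5041 0.0478 0.2515] r 0.0321 mean [0.5037 0.0497 0.2513] 196
si shelf rect ((0.5514447689056396, 0.04093736410140991), (0.41093286871910095, 0.21992522478103638), 88.16661071777344)
```

View pics/3.png

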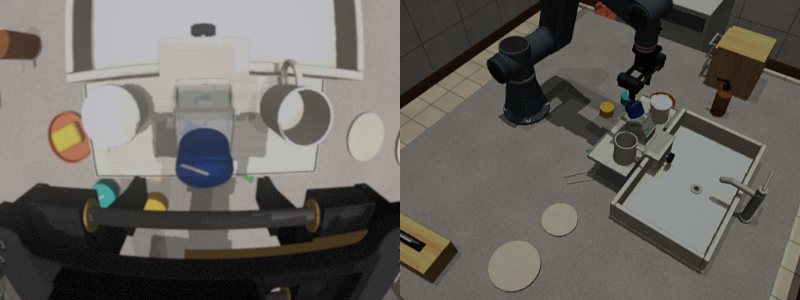

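Wrist and side views agree: cap top centre ≈ (0.504, 0.048, 0.251), tilt ≈30°, shelf yaw −2°; neighbours are clear of the fingers. Go down with the jaws pre-turned 25° clockwise from neutral, and close.

Emit:
{"op": "send_rows", "data": {
  "moves": "87 2.6 0 -12 0; 87 0 -24 0 0; 87 0 24 0 6; 87 0 24 0 6; 87 0 24 0 6; 87 0 24 0 6; 87 0 24 0 0; 87 0 0 0 0; 87 0 0 0 0; 55 0 0 0 0; 55 0 0 0 0; 55 0 0 0 0; 55 0 0 0 0; 55 0 0 0 0; 55 0 0 0 0"
}}

```text
time_s: 4.37
position: [0.5086, 0.0479, 0.2277]
tcp_rot: [[-0.453, 0.002, 0.892], [-0.892, -0.001, -0.453], [-0.001, -1.0, 0.002]]
force: [-0.5, -1.3, 4.4]
opening: 0.753
```

Run:
```python
from h import *
s=read_state();print(s['time_s'],s['position'].round(4),s['tcp_rot'][:,0].round(3),s['force'].round(1),s['moment'].round(2),s['opening']*87)
c=capture("wrist")
cv2.imwrite("pics/4.png",cv2.resize(c['image'][150:330,130:380],(800,576)))
```

```text
4.3667 [0.5086 0.0479 0.2277] [-0.453 -0.892 -0.001] [-0.5 -1.3  4.4] [0.03 0.16 0.06] 65.48495761390538
```

View pics/4.png

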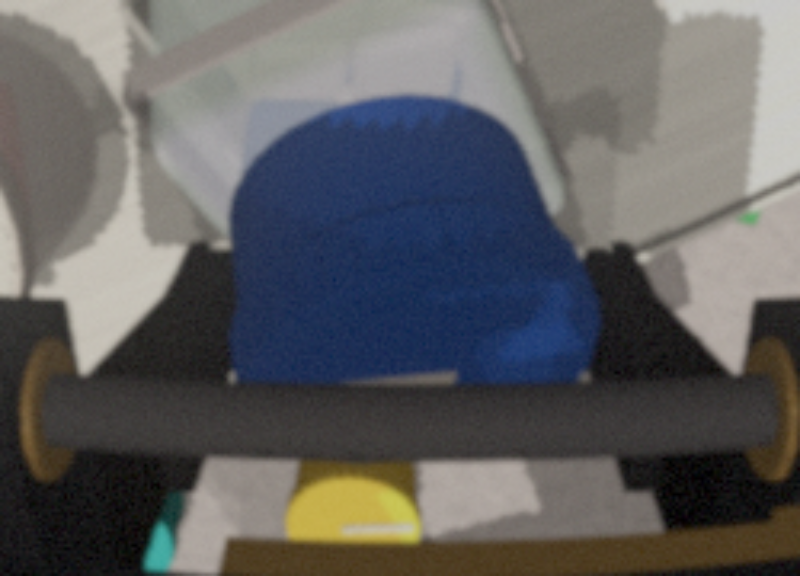

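Pads hold the band (65 mm opening, almost no side force): well centred. First stroke, following the thread's rise.

Emit:
{"op": "send_rows", "data": {
  "moves": "55 0 -0.25 -0.15 -5; 55 0 -0.25 -0.15 -5; 55 0 -0.25 -0.15 -5; 55 0 -0.2 -0.1 -5; 55 0 -0.2 -0.1 -5; 55 0 -0.2 -0.1 -5; 55 0 -0.2 -0.1 -5; 55 0 -0.2 -0.1 -5; 55 0 -0.2 -0.1 -5; 55 0 -0.2 -0.1 -5; 55 0 0 0 0; 55 0 0 0 0"
}}

```text
time_s: 5.42
position: [0.505, 0.0453, 0.2286]
tcp_rot: [[0.391, -0.004, 0.921], [-0.921, -0.006, 0.39], [0.004, -1.0, -0.006]]
force: [-4.1, -7.1, 3.5]
opening: 0.73
```

Run:
```python
from h import *
s=read_state();print(s['time_s'],s['position'].round(4),s['tcp_rot'][:,0].round(3),s['force'].round(1),s['moment'].round(2),s['opening']*87)
c=capture("wrist");a=capture("side")
cv2.imwrite("pics/5.png",np.hstack([cv2.resize(c['image'][150:330,130:380],(440,317)),cv2.resize(a['image'][170:260,190:290],(352,317))]))
```

```text
5.4167 [0.505  0.0453 0.2286] [ 0.391 -0.921  0.004] [-4.1 -7.1  3.5] [-2.09  0.63 -0.78] 63.54195192461303
```

View pics/5.png

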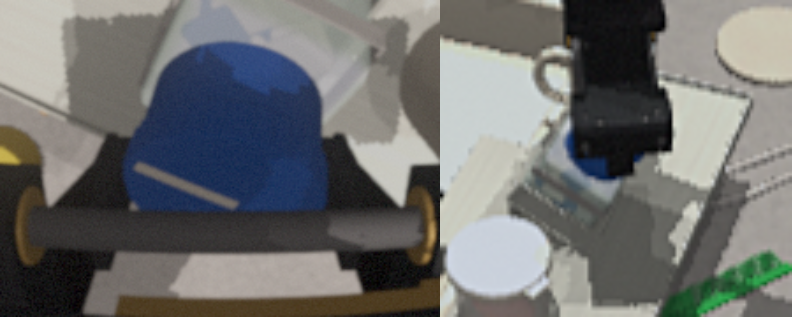

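The stripe now shows in the wrist view (left, from (140,168) to (235,205)); I'll measure its turn against the earlier wrist picture.

```bash
cat >> h.py <<'E'
A=np.array([-.4997,.0175,.866]);H=np.cross([0,0,1],A);H/=np.linalg.norm(H);B=np.cross(A,H)
TOP=np.array([.5044,.048,.251])
def stripe(im,K,T,pos,R,lift=0.,sc=1.):
    v,u=np.mgrid[:im.shape[0],:im.shape[1]]
    a=((u+.5)/sc-.5-K[0,2])/K[0,0];b=((v+.5)/sc-.5-K[1,2])/K[1,1];r=np.hypot(a,b)+1e-9
    D=np.stack([a*np.sin(r)/r,-b*np.sin(r)/r,-np.cos(r)],-1)@T[:3,:3].T@R.T
    O=T[:3,3]@R.T+pos;C=TOP+lift*A
    t=((C-O)@A)/(D@A);Q=O+t[...,None]*D-C
    x,y=Q@H,Q@B   # anticlockwise seen from top
    hsv=cv2.cvtColor(im,cv2.COLOR_BGR2HSV)
    m=(np.hypot(x,y)<.029)&(t>0)&(hsv[...,1]<75)&(hsv[...,2]>90)
    k,l,st,_=cv2.connectedComponentsWithStats(m.astype(np.uint8))
    if k<2:return None
    i=1+st[1:,4].argmax();p=np.c_[x,y][l==i];c=p.mean(0);d=np.linalg.svd(p-c)[2][0]
    return dict(ang=np.degrees(np.arctan2(d[1],d[0]))%180,cen=(c*1e3).round(1),n=len(p),len=np.ptp((p-c)@d).round(4),px=np.round([u[l==i].mean(),v[l==i].mean()]))
def now():
    s=read_state();c=capture("wrist")
    print(s['time_s'],s['position'].round(4),"az",np.degrees(np.arctan2(s['tcp_rot'][1,0],s['tcp_rot'][0,0])).round(1),"F",s['force'].round(1),"M",s['moment'].round(2),"open",round(s['opening']*87,1),"q6",s['joint_positions'][5].round(1))
    print("stripe",stripe(c['image'],c['mtx'],c['tool_from_camera'],s['position'],s['tcp_rot']))
    return s,c
E
python3 - <<'E'
from h import *
s,c=now()
im=cv2.imread("pics/3.png")[:,:400];R=np.array([[-.054,0,.9985],[-.9985,0,-.054],[0,-1,0]])
print(stripe(im,c['mtx'],c['tool_from_camera'],np.array([.5199,.05,.3226]),R,0,400/512))
E
```

```text
5.5167 [0.505  0.0452 0.2286] az -67.0 F [-4.9 -6.7  3.4] M [-2.12  0.64 -0.79] open 64.0 q6 59.9Traceback (most recent call last):
  File "<stdin>", line 2, in <module>
  File "h.py", line 48, in now
    print("stripe",stripe(c['image'],c['mtx'],c['tool_from_camera'],s['position'],s['tcp_rot']))
                   ~~~~~~^^^^^^^^^^^^^^^^^^^^^^^^^^^^^^^^^^^^^^^^^^^^^^^^^^^^^^^^^^^^^^^^^^^^^^
  File "h.py", line 43, in stripe
    i=1+st[1:,4].argmax();p=np.c_[x,y][l==i];c=p.mean(0);d=np.linalg.svd(p-c)[2][0]
                            ~~~~~~~~~~^^^^^^
IndexError: boolean index did not match indexed array along axis 1; size of axis is 1024 but size of corresponding boolean axis is 512
```

```bash
sed -i 's/p=np.c_\[x,y\]\[l==i\]/p=np.dstack([x,y])[l==i]/' h.py
python3 - <<'E'
from h import *
s,c=now()
im=cv2.imread("pics/3.png")[:,:400];R=np.array([[-.054,0,.9985],[-.9985,0,-.054],[0,-1,0]])
print(stripe(im,c['mtx'],c['tool_from_camera'],np.array([.5199,.05,.3226]),R,0,400/512))
E
```

```text
5.5667 [0.505  0.0453 0.2286] az -67.0 F [-4.8 -7.6  3.7] M [-2.16  0.62 -0.76] open 63.9 q6 59.9
stripe {'ang': np.float64(0.2694498133113211), 'cen': array([-10.1,  -1.7]), 'n': 338, 'len': np.float64(0.0339), 'px': array([235., 255.])}
{'ang': np.float64(147.77528682329665), 'cen': array([-10.3,   4.3]), 'n': 112, 'len': np.float64(0.034), 'px': array([194., 169.])}
```

The cap turned +32° in the first stroke (some slip on the seal). Regrip and stroke on.

Emit:
{"op": "send_rows", "data": {
  "moves": "82 0 0 0 0; 82 0 0 0 0; 82 0 0 0 7.1; 82 0 0 0 7.1; 82 0 0 0 7.1; 82 0 0 0 7.1; 82 0 0 0 7.1; 82 0 0 0 7.1; 82 0 0 0 7.1; 82 0 0 0 0; 55 0 0 0 0; 55 0 0 0 0; 55 0 0 0 0; 55 0 0 0 0"
}}

```text
time_s: 6.78
position: [0.5065, 0.048, 0.2286]
tcp_rot: [[-0.447, -0.001, 0.894], [-0.894, -0.001, -0.447], [0.001, -1.0, -0.0]]
force: [0.5, -1.0, -0.0]
opening: 0.754
```

Emit:
{"op": "send_rows", "data": {
  "moves": "55 0 -0.2 -0.1 -4; 55 0 -0.2 -0.1 -5; 55 0 -0.2 -0.1 -5; 55 0 -0.2 -0.1 -5; 55 0 -0.2 -0.1 -5; 55 0 -0.2 -0.1 -5; 55 0 -0.2 -0.1 -5; 55 0 -0.2 -0.1 -5; 55 0 -0.2 -0.1 -5; 55 0 -0.2 -0.1 -5; 55 0 0 0 0"
}}

```text
time_s: 7.7
position: [0.5046, 0.0456, 0.2302]
tcp_rot: [[0.382, -0.003, 0.924], [-0.924, -0.005, 0.382], [0.004, -1.0, -0.005]]
force: [-3.2, -5.5, -1.0]
opening: 0.737
```

Run:
```python
from h import *
now()
```

```text
7.7 [0.5046 0.0456 0.2302] az -67.6 F [-3.2 -5.5 -1. ] M [-1.86  0.31 -0.63] open 64.1 q6 60.4
stripe {'ang': np.float64(28.444137081801397), 'cen': array([ -7. , -10.7]), 'n': 267, 'len': np.float64(0.0337), 'px': array([237., 262.])}
```

Emit:
{"op": "send_rows", "data": {
  "moves": "82 0 0 0 0; 82 0 0 0 0; 82 0 0 0 7.1; 82 0 0 0 7.1; 82 0 0 0 7.1; 82 0 0 0 7.1; 82 0 0 0 7.1; 82 0 0 0 7.1; 82 0 0 0 7.1; 82 0 0 0 7.1; 82 0 0 0 0; 55 0 0 0 0; 55 0 0 0 0; 55 0 0 0 0; 55 0 0 0 0"
}}

```text
time_s: 9.0
position: [0.5059, 0.0485, 0.2306]
tcp_rot: [[-0.565, 0.0, 0.825], [-0.825, 0.001, -0.565], [-0.001, -1.0, -0.0]]
force: [0.5, 0.7, -0.8]
opening: 0.762
```

Emit:
{"op": "send_rows", "data": {
  "moves": "55 0 -0.2 -0.1 -5; 55 0 -0.2 -0.1 -5; 55 0 -0.2 -0.1 -5; 55 0 -0.2 -0.1 -5; 55 0 -0.2 -0.1 -5; 55 0 -0.2 -0.1 -5; 55 0 -0.2 -0.1 -5; 55 0 -0.2 -0.1 -5; 55 0 -0.2 -0.1 -5; 55 0 -0.2 -0.1 -5; 55 0 -0.2 -0.1 -5; 55 0 -0.2 -0.1 -5; 55 0 0 0 0"
}}

```text
time_s: 10.08
position: [0.5036, 0.0449, 0.2324]
tcp_rot: [[0.433, -0.003, 0.901], [-0.901, -0.007, 0.433], [0.005, -1.0, -0.006]]
force: [-1.6, -8.9, -2.5]
opening: 0.736
```

```bash
cat >> h.py <<'E'
def lift(s,c):
    W=wcloud(s,c);hsv=cv2.cvtColor(c['image'],cv2.COLOR_BGR2HSV);Q=W-TOP;x,y,z=Q@H,Q@B,Q@A
    m=(hsv[...,0]>100)&(hsv[...,0]<130)&(hsv[...,1]>130)&(abs(x)<.02)&(abs(y)<.022)&(z>-.01)&(z<.06)
    h_,e=np.histogram(z[m],np.arange(-.01,.061,.001));i=h_.argmax();k=m&(abs(z-e[i]-.0005)<.0025)
    n=np.linalg.svd(W[k]-W[k].mean(0))[2][2];n*=np.sign(n[2])
    L=np.median(z[k]);print("lift",L.round(4),m.sum(),k.sum(),"axis",n.round(3))
    r=stripe(c['image'],c['mtx'],c['tool_from_camera'],s['position'],s['tcp_rot'],L)
    print("stripe at lift",r and {q:np.round(w,3) for q,w in r.items()},r and np.degrees(np.arctan2(r['cen'][1],r['cen'][0])).round(1)%360)
E
python3 - <<'E'
from h import *
lift(*now())
E
```

```text
10.0833 [0.5036 0.0449 0.2324] az -64.3 F [-1.6 -8.9 -2.5] M [-2.13  0.17 -0.66] open 64.1 q6 57.2
stripe {'ang': np.float64(57.415076754072814), 'cen': array([ -1.4, -13.9]), 'n': 218, 'len': np.float64(0.0308), 'px': array([243., 263.])}
lift 0.0021 2386 2334 axis [-0.489 -0.046  0.871]
stripe at lift {'ang': np.float64(57.37), 'cen': array([ -2.9, -11.3]), 'n': np.int64(235), 'len': np.float64(0.033), 'px': array([241., 263.])} 255.6
```

Emit:
{"op": "send_rows", "data": {
  "moves": "82 0 0 0 0; 82 0 0 0 0; 82 0 0 0 7.1; 82 0 0 0 7.1; 82 0 0 0 7.1; 82 0 0 0 7.1; 82 0 0 0 7.1; 82 0 0 0 7.1; 82 0 0 0 7.1; 82 0 0 0 7.1; 82 0 0 0 0; 55 0 0 0 0; 55 0 0 0 0; 55 0 0 0 0; 55 0 0 0 0"
}}

```text
time_s: 11.38
position: [0.5046, 0.0485, 0.2331]
tcp_rot: [[-0.518, -0.0, 0.856], [-0.856, 0.0, -0.518], [0.0, -1.0, -0.0]]
force: [0.5, 0.3, -0.5]
opening: 0.751
```

Emit:
{"op": "send_rows", "data": {
  "moves": "55 0 -0.2 -0.1 -5; 55 0 -0.2 -0.1 -5; 55 0 -0.2 -0.1 -5; 55 0 -0.2 -0.1 -5; 55 0 -0.2 -0.1 -5; 55 0 -0.2 -0.1 -5; 55 0 0 0 0"
}}

```text
time_s: 11.97
position: [0.5017, 0.0458, 0.2344]
tcp_rot: [[-0.017, -0.005, 1.0], [-1.0, -0.006, -0.017], [0.006, -1.0, -0.005]]
force: [-5.3, -4.8, 4.1]
opening: 0.728
```

Run:
```python
from h import *
lift(*now())
```

```text
11.9667 [0.5017 0.0458 0.2344] az -91.0 F [-5.3 -4.8  4.1] M [-2.01  1.05  0.01] open 63.3 q6 83.9
stripe {'ang': np.float64(72.09450423309725), 'cen': array([  1.4, -10.9]), 'n': 148, 'len': np.float64(0.0219), 'px': array([256., 261.])}
lift 0.0024 2524 2510 axis [-0.482 -0.041  0.875]
stripe at lift {'ang': np.float64(72.095), 'cen': array([ 1.4, -6.4]), 'n': np.int64(148), 'len': np.float64(0.021), 'px': array([256., 261.])} 282.3
```

Each stroke nets about half its angle (pads must slide vertically on the tilted cap); total now ≈ 105–125°, and time is ample. The tool has crept too high on the cap relative to its lift (~2.4 mm), so I'll drop it ~4 mm along the axis at the next regrip and follow more slowly.

Emit:
{"op": "send_rows", "data": {
  "moves": "55 0 0 0 -6; 55 0 0 0 -6; 55 0 0 0 -6; 55 0 0 0 -6; 55 0 0 0 -6; 55 0 0 0 -6; 82 0 0 0 0; 82 0 0 0 0; 82 0 0 0 7.1; 82 0 0 0 7.1; 82 0 0 0 7.1; 82 0 0 0 7.1; 82 0 0 0 7.1; 82 0 0 0 7.1; 82 0 0 0 7.1; 82 0 0 0 7.1; 82 0 0 0 7.1; 82 -1 3.5 2 7.1; 82 0 0 0 0"
}}

```text
time_s: 13.6
position: [0.5065, 0.0486, 0.2305]
tcp_rot: [[-0.592, -0.0, 0.806], [-0.806, 0.0, -0.592], [-0.0, -1.0, -0.0]]
force: [-0.4, -0.2, -0.9]
opening: 0.939
```

Run:
```python
from h import *
lift(*now())
```

```text
13.6 [0.5065 0.0486 0.2305] az -126.3 F [-0.4 -0.2 -0.9] M [ 0.12  0.15 -0.01] open 81.7 q6 119.2
stripe {'ang': np.float64(90.99409072573346), 'cen': array([-1.6, -6. ]), 'n': 55, 'len': np.float64(0.0099), 'px': array([264., 266.])}
lift 0.0025 2011 1994 axis [-0.501  0.021  0.865]
stripe at lift {'ang': np.float64(90.994), 'cen': array([-0.3, -2. ]), 'n': np.int64(55), 'len': np.float64(0.01), 'px': array([264., 266.])} 261.5
```

Emit:
{"op": "send_rows", "data": {
  "moves": "55 0 0 0 0; 55 0 0 0 0; 55 0 0 0 0; 55 0 0 0 0; 55 0 -0.1 -0.05 -5.5; 55 0 -0.1 -0.05 -5.5; 55 0 -0.1 -0.05 -5.5; 55 0 -0.1 -0.05 -5.5; 55 0 -0.1 -0.05 -5.5; 55 0 -0.1 -0.05 -5.5; 55 0 -0.1 -0.05 -5.5; 55 0 -0.1 -0.05 -5.5; 55 0 -0.1 -0.05 -5.5; 55 0 -0.1 -0.05 -5.5; 55 0 -0.1 -0.05 -5.5; 55 0 -0.1 -0.05 -5.5; 55 0 0 0 0; 82 0 0 0 0; 82 0 0 0 0"
}}

```text
time_s: 15.23
position: [0.5057, 0.0478, 0.2322]
tcp_rot: [[0.496, 0.0, 0.868], [-0.868, -0.001, 0.496], [0.001, -1.0, -0.0]]
force: [0.2, 0.7, -0.3]
opening: 0.831
```

Run:
```python
from h import *
s,c=now();lift(s,c)
cv2.imwrite("pics/6.png",cv2.resize(c['image'][150:330,130:380],(800,576)))
```

```text
15.2333 [0.5057 0.0478 0.2322] az -60.3 F [ 0.2  0.7 -0.3] M [ 0.01  0.05 -0.01] open 72.3 q6 53.1
stripe {'ang': np.float64(108.61342680344559), 'cen': array([ 1.1, -8. ]), 'n': 51, 'len': np.float64(0.0091), 'px': array([252., 266.])}
lift 0.0036 2015 2012 axis [-0.503  0.017  0.864]
stripe at lift {'ang': np.float64(108.613), 'cen': array([-0.8, -2.1]), 'n': np.int64(51), 'len': np.float64(0.009), 'px': array([252., 266.])} 249.1
```

View pics/6.png

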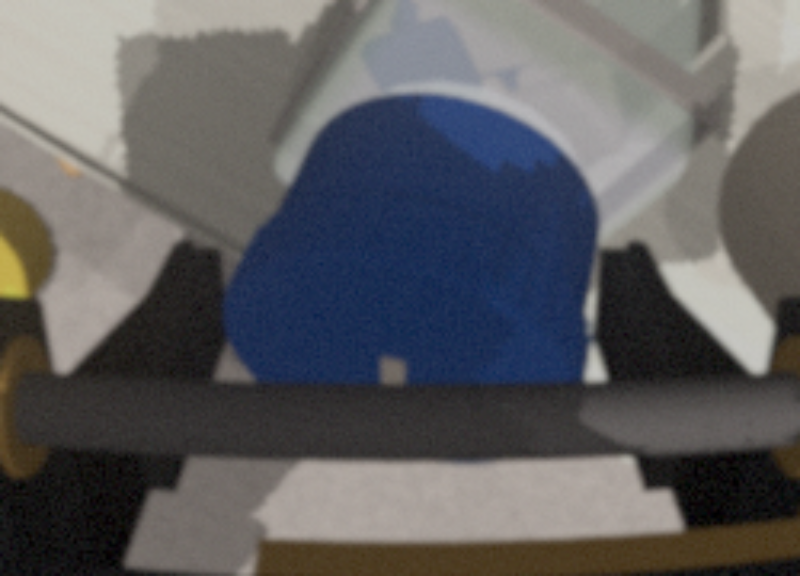

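The stripe's inner end is at (392,370), pointing under the gripper's bar: ~145–150° turned, lift growing. Continue.

Emit:
{"op": "send_rows", "data": {
  "moves": "82 0 0 0 7.1; 82 0 0 0 7.1; 82 0 0 0 7.1; 82 0 0 0 7.1; 82 0 0 0 7.1; 82 0 0 0 7.1; 82 0 0 0 7.1; 82 0 0 0 7.1; 82 0 0 0 7.1; 82 0 0 0 0; 55 0 0 0 0; 55 0 0 0 0; 55 0 0 0 0; 55 0 0 0 0; 55 0 -0.1 -0.05 -5.5; 55 0 -0.1 -0.05 -5.5; 55 0 -0.1 -0.05 -5.5; 55 0 -0.1 -0.05 -5.5; 55 0 -0.1 -0.05 -5.5; 55 0 -0.1 -0.05 -5.5"
}}

```text
time_s: 16.95
position: [0.5026, 0.0459, 0.2327]
tcp_rot: [[-0.017, -0.006, 1.0], [-1.0, -0.006, -0.017], [0.006, -1.0, -0.006]]
force: [-6.6, -8.2, 4.6]
opening: 0.725
```

Emit:
{"op": "send_rows", "data": {
  "moves": "55 0 -0.1 -0.05 -5.5; 55 0 -0.1 -0.05 -5.5; 55 0 -0.1 -0.05 -5.5; 55 0 -0.1 -0.05 -5.5; 55 0 -0.1 -0.05 -5.5; 55 0 -0.1 -0.05 -5.5; 55 0 0 0 0; 82 0 0 0 0; 82 0 0 0 0; 82 0 0 0 7.1; 82 0 0 0 7.1; 82 0 0 0 7.1; 82 0 0 0 7.1; 82 0 0 0 7.1; 82 0 0 0 7.1; 82 0 0 0 7.1; 82 0 0 0 7.1; 82 0 0 0 7.1; 82 0 0 0 0"
}}

```text
time_s: 18.53
position: [0.5052, 0.049, 0.2332]
tcp_rot: [[-0.532, 0.0, 0.847], [-0.847, 0.001, -0.532], [-0.001, -1.0, -0.0]]
force: [0.1, 0.2, 0.1]
opening: 0.944
```

Run:
```python
from h import *
s,c=now();lift(s,c)
```

```text
18.5333 [0.5052 0.049  0.2332] az -122.1 F [0.1 0.2 0.1] M [ 0.14  0.12 -0.01] open 82.1 q6 115.0
stripe {'ang': np.float64(145.0213312020413), 'cen': array([  5.4, -16.8]), 'n': 204, 'len': np.float64(0.028), 'px': array([280., 264.])}
lift 0.0048 1807 1798 axis [-0.499  0.018  0.866]
stripe at lift {'ang': np.float64(144.64), 'cen': array([  9.9, -10.2]), 'n': np.int64(257), 'len': np.float64(0.032), 'px': array([285., 263.])} 314.1
```

Emit:
{"op": "send_rows", "data": {
  "moves": "55 0 0 0 0; 55 0 0 0 0; 55 0 0 0 0; 55 0 0 0 0; 55 0 -0.1 -0.05 -5.5; 55 0 -0.1 -0.05 -5.5; 55 0 -0.1 -0.05 -5.5; 55 0 -0.1 -0.05 -5.5; 55 0 -0.1 -0.05 -5.5; 55 0 -0.1 -0.05 -5.5; 55 0 -0.1 -0.05 -5.5; 55 0 -0.1 -0.05 -5.5; 55 0 -0.1 -0.05 -5.5; 55 0 -0.1 -0.05 -5.5; 55 0 -0.1 -0.05 -5.5; 55 0 -0.1 -0.05 -5.5; 55 0 0 0 0; 82 0 0 0 0; 82 0 0 0 0; 82 0 0 0 7.1"
}}

```text
time_s: 20.25
position: [0.5045, 0.0481, 0.2346]
tcp_rot: [[0.45, 0.0, 0.893], [-0.893, 0.0, 0.45], [0.0, -1.0, 0.0]]
force: [0.5, -0.1, -0.2]
opening: 0.879
```

Emit:
{"op": "send_rows", "data": {
  "moves": "82 0 0 0 7.1; 82 0 0 0 7.1; 82 0 0 0 7.1; 82 0 0 0 7.1; 82 0 0 0 7.1; 82 0 0 0 7.1; 82 0 0 0 7.1; 82 0 0 0 7.1; 82 0 0 0 0"
}}

```text
time_s: 21.0
position: [0.5048, 0.0488, 0.2344]
tcp_rot: [[-0.501, 0.0, 0.866], [-0.866, 0.0, -0.501], [-0.0, -1.0, 0.0]]
force: [0.1, 0.3, 0.7]
opening: 0.941
```

Run:
```python
from h import *
s,c=now();lift(s,c)
```

```text
21.0 [0.5048 0.0488 0.2344] az -120.0 F [0.1 0.3 0.7] M [0.13 0.1  0.03] open 81.9 q6 112.9
stripe {'ang': np.float64(174.69408752784423), 'cen': array([  9.8, -14.7]), 'n': 265, 'len': np.float64(0.0326), 'px': array([284., 259.])}
lift 0.006 1797 1780 axis [-0.501  0.018  0.865]
stripe at lift {'ang': np.float64(173.809), 'cen': array([13.6, -4.8]), 'n': np.int64(302), 'len': np.float64(0.033), 'px': array([287., 258.])} 340.6
```

Emit:
{"op": "send_rows", "data": {
  "moves": "82 0 0 0 7; 55 0 0 0 0; 55 0 0 0 0; 55 0 0 0 0; 55 0 0 0 0; 55 0 -0.1 -0.05 -6; 55 0 -0.1 -0.05 -6; 55 0 -0.1 -0.05 -6; 55 0 -0.1 -0.05 -6; 55 0 -0.1 -0.05 -6; 55 0 -0.1 -0.05 -6; 55 0 -0.1 -0.05 -6; 55 0 -0.1 -0.05 -6; 55 0 -0.1 -0.05 -6; 55 0 -0.1 -0.05 -6; 55 0 -0.1 -0.05 -6; 55 0 -0.1 -0.05 -6; 55 0 0 0 0; 82 0 0 0 0; 82 0 0 0 0"
}}

```text
time_s: 22.72
position: [0.5037, 0.0473, 0.2358]
tcp_rot: [[0.575, -0.0, 0.818], [-0.818, -0.002, 0.575], [0.001, -1.0, -0.001]]
force: [0.2, 0.3, -0.4]
opening: 0.839
```

Emit:
{"op": "send_rows", "data": {
  "moves": "82 0 0 0 7.15; 82 0 0 0 7.15; 82 0 0 0 7.15; 82 0 0 0 7.15; 82 0 0 0 7.15; 82 0 0 0 7.15; 82 0 0 0 7.15; 82 0 0 0 7.15; 82 0 0 0 7.15; 82 0 0 0 7.15; 82 0 0 0 0; 55 0 0 0 0; 55 0 0 0 0; 55 0 0 0 0; 55 0 0 0 0; 55 0 -0.1 -0.05 -6; 55 0 -0.1 -0.05 -6; 55 0 -0.1 -0.05 -6; 55 0 -0.1 -0.05 -6; 55 0 -0.1 -0.05 -6"
}}

```text
time_s: 24.38
position: [0.5006, 0.0462, 0.2366]
tcp_rot: [[-0.108, -0.007, 0.994], [-0.994, -0.006, -0.108], [0.006, -1.0, -0.006]]
force: [-5.5, -8.5, 4.6]
opening: 0.73
```

Emit:
{"op": "send_rows", "data": {
  "moves": "55 0 -0.1 -0.05 -6; 55 0 -0.1 -0.05 -6; 55 0 -0.1 -0.05 -6; 55 0 -0.1 -0.05 -6; 55 0 -0.1 -0.05 -6; 55 0 -0.1 -0.05 -6; 55 0 -0.1 -0.05 -6; 55 0 0 0 0; 82 0 0 0 0; 82 0 0 0 0; 82 0 0 0 7.15; 82 0 0 0 7.15; 82 0 0 0 7.15; 82 0 0 0 7.15; 82 0 0 0 7.15; 82 0 0 0 7.15; 82 0 0 0 7.15; 82 0 0 0 7.15; 82 0 0 0 7.15; 82 0 0 0 7.15"
}}

```text
time_s: 26.05
position: [0.5033, 0.0493, 0.2367]
tcp_rot: [[-0.591, -0.0, 0.807], [-0.807, 0.001, -0.591], [-0.001, -1.0, -0.001]]
force: [-0.8, -0.2, 0.0]
opening: 0.943
```

Run:
```python
from h import *
s,c=now();lift(s,c)
```

```text
26.05 [0.5033 0.0493 0.2367] az -126.2 F [-0.8 -0.2  0. ] M [ 0.12  0.07 -0.02] open 82.0 q6 119.1
stripe {'ang': np.float64(58.440302195469215), 'cen': array([ 3.9, -4.5]), 'n': 269, 'len': np.float64(0.0365), 'px': array([268., 250.])}
lift 0.0085 1886 1832 axis [-0.505  0.017  0.863]
stripe at lift {'ang': np.float64(58.44), 'cen': array([7.7, 8. ]), 'n': np.int64(269), 'len': np.float64(0.033), 'px': array([268., 250.])} 46.1
```

~260° so far, lift 8.5 mm. Two more strokes.

Emit:
{"op": "send_rows", "data": {
  "moves": "55 0 0 0 0; 55 0 0 0 0; 55 0 0 0 0; 55 0 0 0 0; 55 0 -0.1 -0.05 -6; 55 0 -0.1 -0.05 -6; 55 0 -0.1 -0.05 -6; 55 0 -0.1 -0.05 -6; 55 0 -0.1 -0.05 -6; 55 0 -0.1 -0.05 -6; 55 0 -0.1 -0.05 -6; 55 0 -0.1 -0.05 -6; 55 0 -0.1 -0.05 -6; 55 0 -0.1 -0.05 -6; 55 0 -0.1 -0.05 -6; 55 0 -0.1 -0.05 -6; 55 0 0 0 0; 82 0 0 0 0; 82 0 0 0 0"
}}

```text
time_s: 27.68
position: [0.5033, 0.0475, 0.2386]
tcp_rot: [[0.589, 0.001, 0.808], [-0.808, -0.001, 0.589], [0.002, -1.0, 0.0]]
force: [0.4, 0.0, 0.2]
opening: 0.825
```

Emit:
{"op": "send_rows", "data": {
  "moves": "82 0 0 0 7.15; 82 0 0 0 7.15; 82 0 0 0 7.15; 82 0 0 0 7.15; 82 0 0 0 7.15; 82 0 0 0 7.15; 82 0 0 0 7.15; 82 0 0 0 7.15; 82 0 0 0 7.15; 82 0 0 0 7.15; 82 0 0 0 0; 55 0 0 0 0; 55 0 0 0 0; 55 0 0 0 0; 55 0 0 0 0; 55 0 -0.1 -0.05 -6; 55 0 -0.1 -0.05 -6; 55 0 -0.1 -0.05 -6; 55 0 -0.1 -0.05 -6; 55 0 -0.1 -0.05 -6"
}}

```text
time_s: 29.35
position: [0.5004, 0.0433, 0.2402]
tcp_rot: [[-0.089, -0.005, 0.996], [-0.996, -0.012, -0.089], [0.013, -1.0, -0.004]]
force: [-10.4, -18.9, 15.5]
opening: 0.754
```

Emit:
{"op": "send_rows", "data": {
  "moves": "55 0 -0.1 -0.05 -6; 55 0 -0.1 -0.05 -6; 55 0 -0.1 -0.05 -6; 55 0 -0.1 -0.05 -6; 55 0 -0.1 -0.05 -6; 55 0 -0.1 -0.05 -6; 55 0 -0.1 -0.05 -6; 55 0 0 0 0; 82 0 0 0 0; 82 0 0 0 0; 82 0 0 0 7.15; 82 0 0 0 7.15; 82 0 0 0 7.15; 82 0 0 0 7.15; 82 0 0 0 7.15; 82 0 0 0 7.15; 82 0 0 0 7.15; 82 0 0 0 7.15; 82 0 0 0 7.15; 82 0 0 0 7.15"
}}

```text
time_s: 31.02
position: [0.5018, 0.0496, 0.2386]
tcp_rot: [[-0.577, -0.001, 0.817], [-0.817, 0.001, -0.577], [-0.0, -1.0, -0.002]]
force: [-0.8, 0.4, -0.6]
opening: 0.944
```

Run:
```python
from h import *
s,c=now();lift(s,c)
cv2.imwrite("pics/7.png",cv2.resize(c['image'][150:330,130:380],(800,576)))
```

```text
31.0167 [0.5018 0.0496 0.2386] az -125.2 F [-0.8  0.4 -0.6] M [ 0.07  0.19 -0.03] open 82.1 q6 118.1
stripe {'ang': np.float64(147.10355740282566), 'cen': array([ -5.5, -24.8]), 'n': 59, 'len': np.float64(0.0112), 'px': array([269., 267.])}
lift 0.0126 1943 1858 axis [-0.515  0.012  0.857]
stripe at lift {'ang': np.float64(147.104), 'cen': array([ 1.2, -3.9]), 'n': np.int64(59), 'len': np.float64(0.01), 'px': array([269., 267.])} 287.1
```

View pics/7.png

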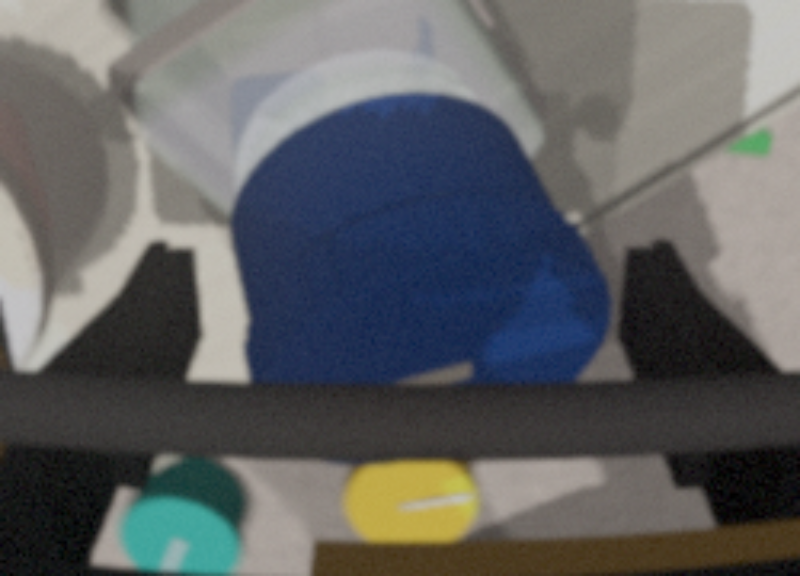

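Lift jumped to ~12.6 mm and neck ring shows at (360,80): nearly or fully off the thread. One more stroke ending at neutral, then a gentle pull along the axis while watching the force.

Emit:
{"op": "send_rows", "data": {
  "moves": "82 1.5 1 0.5 0; 55 0 0 0 0; 55 0 0 0 0; 55 0 0 0 0; 55 0 0 0 0; 55 0 -0.15 -0.1 -5.5; 55 0 -0.15 -0.1 -5.5; 55 0 -0.15 -0.1 -5.5; 55 0 -0.15 -0.1 -5.5; 55 0 -0.15 -0.1 -5.5; 55 0 -0.15 -0.1 -5.5; 55 0 -0.9 -0.5 0; 55 0 -0.9 -0.5 0; 55 0 -0.9 -0.5 0; 55 0 0 0 0"
}}

```text
time_s: 32.32
position: [0.5012, 0.0432, 0.2428]
tcp_rot: [[-0.033, 0.003, 0.999], [-0.999, -0.009, -0.033], [0.009, -1.0, 0.003]]
force: [-0.0, -11.1, 1.8]
opening: 0.755
```

Run:
```python
from h import *
s,c=now();lift(s,c)
```

```text
32.3167 [0.5012 0.0432 0.2428] az -91.9 F [ -0.  -11.1   1.8] M [-2.05  0.14 -0.24] open 65.7 q6 84.6
stripe {'ang': np.float64(179.27680709366177), 'cen': array([  9. , -27.2]), 'n': 3, 'len': np.float64(0.0013), 'px': array([264., 266.])}
lift 0.0154 1744 1075 axis [-0.401 -0.131  0.907]
stripe at lift {'ang': np.float64(7.893), 'cen': array([ 7.7, -0.4]), 'n': np.int64(65), 'len': np.float64(0.012), 'px': array([263., 268.])} 357.0
```

Emit:
{"op": "send_rows", "data": {
  "moves": "55 0 -1.7 -1 0; 55 0 -1.7 -1 0; 55 0 -1.7 -1 0; 55 0 0 0 0"
}}

```text
time_s: 32.7
position: [0.4995, 0.0435, 0.2473]
tcp_rot: [[-0.033, 0.005, 0.999], [-0.999, -0.008, -0.033], [0.008, -1.0, 0.006]]
force: [3.3, -10.1, -3.4]
opening: 0.749
```

Run:
```python
from h import *
s,c=now();lift(s,c)
cv2.imwrite("pics/8.png",cv2.resize(c['image'][120:330,110:400],(800,580)))
```

```text
32.7 [0.4995 0.0435 0.2473] az -91.9 F [  3.3 -10.1  -3.4] M [-1.8  -0.42 -0.2 ] open 65.2 q6 84.6
stripe None
lift 0.0197 1636 977 axis [-0.419 -0.113  0.901]
stripe at lift {'ang': np.float64(9.256), 'cen': array([ 7.2, -0.5]), 'n': np.int64(70), 'len': np.float64(0.012), 'px': array([263., 268.])} 356.0
```

View pics/8.png

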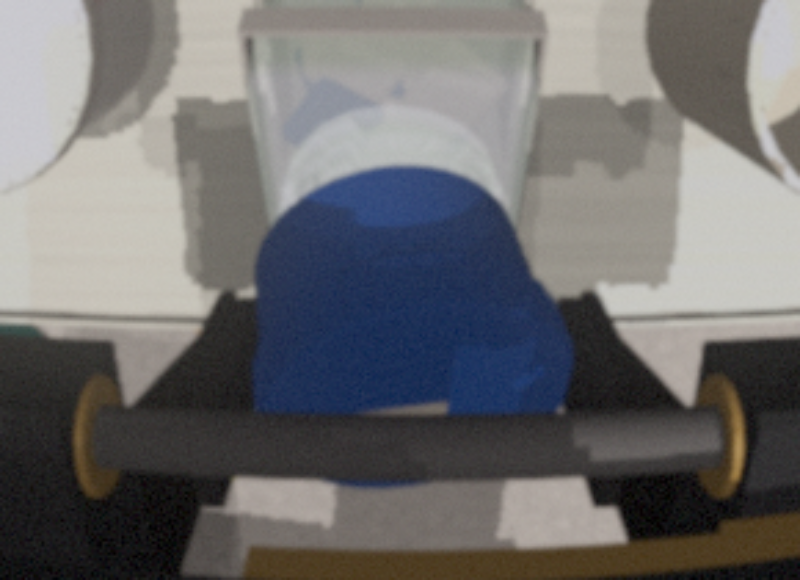

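The cap slides off with only ~10 N. Keep pulling along the axis, then up.

Emit:
{"op": "send_rows", "data": {
  "moves": "55 0 -2.6 -1.5 0; 55 0 -2.6 -1.5 0; 55 0 -2.6 -1.5 0; 55 0 -3.5 -2 0; 55 0 -3.5 -2 0; 55 0 -5.2 -3 0; 55 0 -5.2 -3 0; 55 0 -5.2 -3 0; 55 0 -12 -3 0; 55 0 -20 0 0; 55 0 -20 0 0; 55 0 0 0 0"
}}

```text
time_s: 33.75
position: [0.4787, 0.0481, 0.3335]
tcp_rot: [[-0.034, 0.009, 0.999], [-0.999, -0.001, -0.034], [0.001, -1.0, 0.009]]
force: [1.1, -0.2, 0.6]
opening: 0.752
```

Run:
```python
from h import *
s,c=now();a=capture("scene");b=capture("side")
for n,W,im in(("w",wcloud(s,c),c['image']),("sc",cloud(a),a['image']),("si",cloud(b),b['image'])):
    hsv=cv2.cvtColor(im,cv2.COLOR_BGR2HSV);g=s['position']+[0,0,.019]
    k=(hsv[...,0]>100)&(hsv[...,0]<130)&(hsv[...,1]>130)&(np.linalg.norm(W-g,axis=-1)<.07)
    P=W[k];print(n,len(P), P.min(0).round(3) if len(P) else 0,P.max(0).round(3) if len(P) else 0)
    if n=="w":
        r,best=np.random.default_rng(0),(0,)
        for _ in range(1500):
            q=P[r.choice(len(P),3,False)];nn=np.cross(q[1]-q[0],q[2]-q[0]);nn/=np.linalg.norm(nn)+1e-12;nn*=np.sign(nn[2])
            kk=abs((P-q[0])@nn)<.0015
            if nn[2]>.5 and kk.sum()>best[0]:best=(kk.sum(),nn,P[kk].mean(0))
        print("top plane",best[0],best[1].round(3),"offset of grip pt along n",((g-best[2])@best[1]).round(4))
cv2.imwrite("pics/9.png",np.hstack([cv2.resize(c['image'][120:330,110:400],(400,290)),cv2.resize(b['image'][100:245,150:350],(400,290))]))
```

```text
33.75 [0.4787 0.0481 0.3335] az -91.9 F [ 1.1 -0.2  0.6] M [ 0.04  0.08 -0.02] open 65.4 q6 84.3
stripe {'ang': np.float64(178.90038606511212), 'cen': array([0.1, 6.3]), 'n': 2230, 'len': np.float64(0.0578), 'px': array([257., 164.])}
w 7313 [0.447 0.01  0.33 ] [0.518 0.086 0.41 ]
top plane 3759 [-0.391 -0.173  0.904] offset of grip pt along n -0.0061
sc 264 [0.471 0.005 0.317] [0.517 0.085 0.38 ]
si 152 [0.444 0.025 0.314] [0.512 0.089 0.357]
```

View pics/9.png

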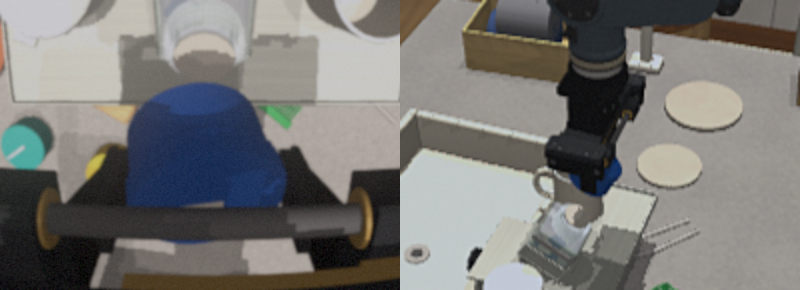

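The wrist view shows the bare jar mouth at (200,45) and the cap held in the jaws (side view (600,175)), tilted ~25°. Carry it over to the pad.

Emit:
{"op": "send_rows", "data": {
  "moves": "55 15 0 -4 0; 55 30 0 -4 0; 55 30 0 -4 0; 55 30 0 -4 0; 55 30 0 0 0; 55 30 0 0 0; 55 30 0 0 0; 55 30 0 0 0; 55 30 0 0 0; 55 30 0 0 0; 55 30 0 0 0; 55 30 0 0 0; 55 30 0 0 0; 55 30 0 0 0; 55 15 0 0 0; 55 0 0 0 0"
}}

```text
time_s: 35.23
position: [0.4454, -0.3737, 0.3274]
tcp_rot: [[-0.037, -0.002, 0.999], [-0.999, 0.001, -0.037], [-0.001, -1.0, -0.002]]
force: [0.5, 0.6, 0.4]
opening: 0.747
```

Emit:
{"op": "send_rows", "data": {
  "moves": "55 0 15 0 0; 55 0 30 0 0; 55 0 30 0 0; 55 0 30 0 0; 55 0 30 0 0; 55 0 30 0 0; 55 0 30 0 0; 55 0 30 0 0; 55 0 30 0 0; 55 0 10 0 0; 55 0 0 0 0; 55 0 0 0 0"
}}

```text
time_s: 36.23
position: [0.4463, -0.37, 0.0645]
tcp_rot: [[-0.033, -0.001, 0.999], [-0.999, 0.001, -0.033], [-0.001, -1.0, -0.001]]
force: [-0.2, 0.1, -0.6]
opening: 0.751
```

```bash
cat > look.py <<'E'
from h import *
def look(name=None):
    s,c=now();g=s['position']+[0,0,.019]
    a=capture("scene");b=capture("side")
    W=wcloud(s,c);hsv=cv2.cvtColor(c['image'],cv2.COLOR_BGR2HSV)
    k=(hsv[...,0]>100)&(hsv[...,0]<130)&(hsv[...,1]>130)&(np.linalg.norm(W-g,axis=-1)<.09)
    P=W[k];r,best=np.random.default_rng(0),(0,)
    for _ in range(1500):
        q=P[r.choice(len(P),3,False)];nn=np.cross(q[1]-q[0],q[2]-q[0]);nn/=np.linalg.norm(nn)+1e-12;nn*=np.sign(nn[2])
        kk=abs((P-q[0])@nn)<.0015
        if nn[2]>.5 and kk.sum()>best[0]:best=(kk.sum(),nn,P[kk])
    Q=best[2];n=best[1]
    print("top plane",best[0],n.round(3),"mean",Q.mean(0).round(4),"range",Q.min(0).round(4),Q.max(0).round(4),"grip along n",((g-Q.mean(0))@n).round(4))
    for nm,c2 in(("sc",a),("si",b)):
        W=cloud(c2);hsv=cv2.cvtColor(c2['image'],cv2.COLOR_BGR2HSV)
        k=(hsv[...,0]>100)&(hsv[...,0]<130)&(hsv[...,1]>130)&(np.linalg.norm(W-g,axis=-1)<.09)
        if k.sum():print(nm,k.sum(),W[k].min(0).round(4),W[k].max(0).round(4))
    if name:cv2.imwrite(name,np.hstack([cv2.resize(c['image'][120:330,110:400],(400,290)),cv2.resize(a['image'][210:355,110:310],(400,290))]))
E
python3 -c "
from look import *
look()"
```

```text
36.2333 [ 0.4463 -0.37    0.0645] az -91.9 F [-0.2  0.1 -0.6] M [0.07 0.1  0.03] open 65.3 q6 41.2
stripe None
top plane 3779 [-0.373 -0.185  0.909] mean [ 0.4563 -0.3744  0.0934] range [ 0.4161 -0.4028  0.0776] [ 0.473  -0.342   0.1023] grip along n -0.0062
sc 295 [ 0.414  -0.4218  0.0565] [ 0.4866 -0.3275  0.1596]
si 69 [ 0.4166 -0.3893  0.0513] [ 0.4801 -0.3372  0.0907]
```

Emit:
{"op": "send_rows", "data": {
  "moves": "55 0 10 0 0; 55 0 8 0 0; 55 0 5 0 0; 55 0 3 0 0; 55 0 1.5 0 0; 55 0 1.5 0 0; 55 0 1 1 0; 55 0 0 0 0"
}}

```text
time_s: 37.05
position: [0.4472, -0.371, 0.0344]
tcp_rot: [[-0.034, -0.0, 0.999], [-0.999, 0.0, -0.034], [-0.0, -1.0, -0.0]]
force: [-0.8, 0.6, 1.6]
opening: 0.749
```

Contact is just beginning. Roll the cap flat: lower while moving +x so the low edge stays put.

Emit:
{"op": "send_rows", "data": {
  "moves": "55 0 1 2 0; 55 0 1 2 0; 55 0 1 2 0; 55 0 1 2 0; 55 0 0 0 0"
}}

```text
time_s: 37.47
position: [0.4556, -0.3713, 0.0303]
tcp_rot: [[-0.034, 0.0, 0.999], [-0.999, -0.0, -0.034], [0.0, -1.0, 0.0]]
force: [-0.9, 0.4, 2.6]
opening: 0.739
```

```bash
python3 -c "
from look import *
look()"
```

```text
37.4667 [ 0.4556 -0.3713  0.0303] az -91.9 F [-0.9  0.4  2.6] M [ 0.02  0.34 -0.02] open 64.3 q6 41.9
stripe None
top plane 4921 [-0.207 -0.133  0.969] mean [ 0.4659 -0.3744  0.0573] range [ 0.4234 -0.4038  0.0466] [ 0.4861 -0.341   0.0639] grip along n -0.0061
sc 260 [ 0.4241 -0.4273  0.0202] [ 0.4943 -0.3308  0.1309]
si 76 [ 0.4179 -0.4176  0.0127] [ 0.4861 -0.3301  0.1151]
```

Emit:
{"op": "send_rows", "data": {
  "moves": "55 0 1 2 0; 55 0 1 2 0; 55 0 1 2 0; 55 0 1 1.5 0; 55 0 0.8 1 0; 55 0 0 0 0"
}}

```text
time_s: 38.12
position: [0.4638, -0.3714, 0.0256]
tcp_rot: [[-0.034, -0.0, 0.999], [-0.999, 0.0, -0.034], [-0.0, -1.0, -0.0]]
force: [-1.0, 0.3, 4.9]
opening: 0.728
```

```bash
python3 -c "
from look import *
look('pics/10.png')"
```

```text
38.1167 [ 0.4638 -0.3714  0.0256] az -91.9 F [-1.   0.3  4.9] M [0.04 0.53 0.01] open 63.3 q6 42.5
stripe None
top plane 5883 [-0.047 -0.086  0.995] mean [ 0.4736 -0.3735  0.0516] range [ 0.4328 -0.4036  0.0471] [ 0.4966 -0.3394  0.0556] grip along n -0.0067
sc 252 [ 0.4344 -0.4261  0.0154] [ 0.5017 -0.3299  0.1306]
si 70 [ 0.4333 -0.3878  0.0088] [ 0.4895 -0.3338  0.0558]
```

View pics/10.png

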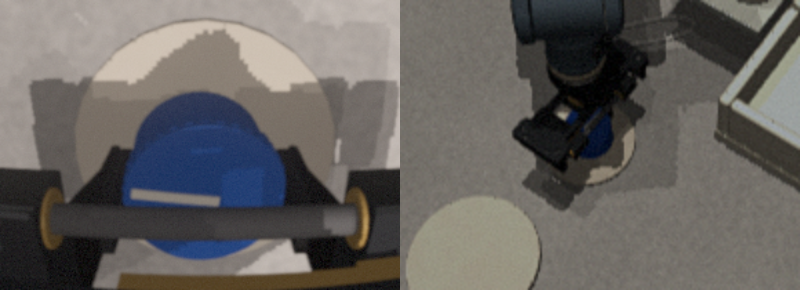

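Cap stands centred on the pad, within 6° of flat. A last bit of lowering.

Emit:
{"op": "send_rows", "data": {
  "moves": "55 0 0.8 1 0; 55 0 0.8 0.5 0; 55 0 0.5 0 0; 55 0 0.5 0 0; 55 0 0 0 0"
}}

```text
time_s: 38.68
position: [0.4655, -0.3714, 0.0243]
tcp_rot: [[-0.034, 0.001, 0.999], [-0.999, -0.0, -0.034], [0.0, -1.0, 0.001]]
force: [-1.0, 2.9, 12.4]
opening: 0.731
```

```bash
python3 -c "
from look import *
look()"
```

```text
38.6833 [ 0.4655 -0.3714  0.0243] az -92.0 F [-1.   2.9 12.4] M [ 0.33  0.6  -0.04] open 63.6 q6 42.6
stripe None
top plane 6037 [-0.015 -0.076  0.997] mean [ 0.4752 -0.3733  0.0505] range [ 0.4345 -0.4036  0.0468] [ 0.4981 -0.3389  0.0542] grip along n -0.0072
sc 248 [ 0.4184 -0.424   0.0083] [ 0.5032 -0.3303  0.1297]
si 76 [ 0.4315 -0.3834  0.0107] [ 0.4925 -0.329   0.1015]
```

Emit:
{"op": "send_rows", "data": {
  "moves": "55 0 0.5 0 0; 55 0 0.5 0 0; 55 0 0.4 0 0; 55 0 0 0 0"
}}

```text
time_s: 39.17
position: [0.466, -0.3714, 0.0236]
tcp_rot: [[-0.034, 0.002, 0.999], [-0.999, -0.001, -0.034], [0.001, -1.0, 0.002]]
force: [-1.9, 4.9, 15.9]
opening: 0.73
```

```bash
python3 -c "
from look import *
look()"
```

```text
39.1667 [ 0.466  -0.3714  0.0236] az -92.0 F [-1.9  4.9 15.9] M [ 0.46  0.53 -0.06] open 63.5 q6 42.6
stripe None
top plane 6095 [-0.004 -0.068  0.998] mean [ 0.4755 -0.3731  0.0501] range [ 0.4357 -0.4037  0.0467] [ 0.4989 -0.339   0.0534] grip along n -0.0076
sc 249 [ 0.436  -0.4205  0.0145] [ 0.5044 -0.3364  0.1285]
si 74 [ 0.4294 -0.4189  0.0125] [ 0.4931 -0.3299  0.1068]
```

Emit:
{"op": "send_rows", "data": {
  "moves": "55 0 0.6 0 0; 55 0 0.6 0 0; 55 0 0.6 0 0; 55 0 0.6 0 0; 55 0 0 0 0"
}}

```text
time_s: 39.73
position: [0.4667, -0.3712, 0.0221]
tcp_rot: [[-0.034, 0.003, 0.999], [-0.999, -0.001, -0.034], [0.001, -1.0, 0.003]]
force: [-0.6, 6.6, 21.2]
opening: 0.724
```

```bash
python3 -c "
from look import *
look()"
```

```text
39.7333 [ 0.4667 -0.3712  0.0221] az -92.0 F [-0.6  6.6 21.2] M [0.67 0.39 0.02] open 63.0 q6 42.6
stripe None
top plane 6153 [ 0.004 -0.042  0.999] mean [ 0.4758 -0.3728  0.0494] range [ 0.4357 -0.4033  0.0466] [ 0.4995 -0.3393  0.052 ] grip along n -0.0085
sc 248 [ 0.4374 -0.4244  0.0129] [ 0.5045 -0.3355  0.1277]
si 70 [ 0.4294 -0.4189  0.0124] [ 0.4933 -0.3266  0.1068]
```

Emit:
{"op": "send_rows", "data": {
  "moves": "55 0 0.6 0 0; 55 0 0.6 0 0; 55 0 0.6 0 0; 55 0 0 0 0"
}}

```text
time_s: 40.22
position: [0.4669, -0.3708, 0.0206]
tcp_rot: [[-0.034, 0.003, 0.999], [-0.999, -0.001, -0.034], [0.0, -1.0, 0.003]]
force: [-1.0, 8.4, 23.2]
opening: 0.722
```

```bash
python3 -c "
from look import *
look()"
```

```text
40.2167 [ 0.4669 -0.3708  0.0206] az -92.0 F [-1.   8.4 23.2] M [0.96 0.27 0.08] open 62.8 q6 42.6
stripe None
top plane 6253 [ 0.006 -0.016  1.   ] mean [ 0.4757 -0.3722  0.0488] range [ 0.4362 -0.4028  0.0468] [ 0.4999 -0.3385  0.0505] grip along n -0.0093
sc 237 [ 0.4384 -0.4257  0.0134] [ 0.5045 -0.3369  0.1265]
si 68 [ 0.4358 -0.4068  0.0132] [ 0.4932 -0.3278  0.0703]
```

Flat within 1°, top at 0.049 (= 9 + 40 mm). Unload a little, let go, and rise.

Emit:
{"op": "send_rows", "data": {
  "moves": "55 0 -0.5 0 0; 58 0 -0.5 0 0; 87 0 0 0 0; 87 0 0 0 0; 87 0 0 0 0; 87 0 0 0 0; 87 0 -8 0 0; 87 0 -15 0 0; 87 0 -30 0 0; 87 0 -40 0 0; 87 0 -40 0 0; 87 0 0 0 0; 87 0 0 0 0"
}}

```text
time_s: 41.45
position: [0.4664, -0.3733, 0.1545]
tcp_rot: [[-0.034, 0.005, 0.999], [-0.999, -0.005, -0.034], [0.005, -1.0, 0.005]]
force: [0.7, 1.3, -0.3]
opening: 1.003
```

Run:
```python
from look import *
s,c=now();W=wcloud(s,c);hsv=cv2.cvtColor(c['image'],cv2.COLOR_BGR2HSV)
k=(hsv[...,0]>100)&(hsv[...,0]<130)&(hsv[...,1]>130)&(abs(W[...,2]-.049)<.006)
P=W[k];print("cap top",cv2.minEnclosingCircle(P[:,:2].astype(np.float32)),P.mean(0).round(4))
m=(abs(W[...,2]-.009)<.005)&(hsv[...,1]<90)&(np.hypot(W[...,0]-.464,W[...,1]+.371)<.1)&(W[...,2]>.006)
Q=W[m];print("pad",cv2.minEnclosingCircle(Q[:,:2].astype(np.float32)))
a=capture("scene");b=capture("side")
for c2 in(a,b):
  for o in("mug","denture_cup"):
    for d in masks_of(c2,o)[:1]:print(o,np.nanmedian(cloud(c2)[d['region']],0).round(3))
cv2.imwrite("pics/11.png",np.hstack([cv2.resize(c['image'],(400,300)),cv2.resize(a['image'],(400,300))]))
```

```text
41.45 [ 0.4664 -0.3733  0.1545] az -92.0 F [ 0.7  1.3 -0.3] M [ 0.02  0.13 -0.01] open 87.2 q6 42.6
stripe None
cap top ((0.4674636423587799, -0.370445191860199), 0.03127523511648178) [ 0.4646 -0.3719  0.0485]
pad ((0.46240442991256714, -0.3711409270763397), 0.06513340026140213)
mug [ 0.561 -0.087  0.179]
denture_cup [0.573 0.148 0.199]
mug [ 0.557 -0.076  0.191]
denture_cup [0.559 0.186 0.201]
```

View pics/11.png

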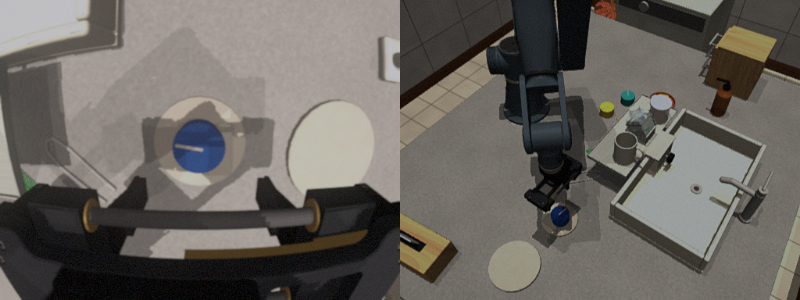

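The cap stands at (200,145) in the wrist view, open side down, 5 mm off the pad's centre; the gripper is clear and the mug, cup and scraper are in place. Hand in.

```bash
python3 -c "
from rig import *
print(hand_in())"
```

```text
the job is handed in; nothing more can be done
None
```

I unscrewed the blue cap, pulled it off along the jar's axis and set it open side down on the 130 mm pad. The job is handed in at about 41.5 s of the 67 s.

- **Unscrewing:** it took about ten strokes with regripping. Because the tool can only turn about the vertical, the pads slid on the leaning cap and each stroke turned it only about 30°. The pull-off went with about 10 N.
- **Setting down:** the cap hung tilted about 25° in the jaws, so I rolled it flat on the pad before letting go. The highest force I read was about 25 N, while pressing it flat; I read forces only at the end of each move.
- **Last checks on the cap:** its top is at a height of 48.5 mm, against 49 mm expected (9 mm pad plus 40 mm cap). It was flat to about 1° just before release and stands about 5 mm from the pad's centre, with about 28 mm of pad to spare. The gripper was open, about 10 cm above the cap and touching nothing.
- **Last checks on the rest:** the mug read the same as at the start in the scene view, within about 6 mm in the side view. The denture cup matched in the side view but has no earlier scene reading to compare. The scraper looked in place. I did not re-measure the comb, nailbrush or soap.
- **Disagreements:** two readings of the stripe's turn differed by up to about 20°, and the measured rise lagged the thread pitch by 1–2 mm. I took the cap to be off the thread from the low pulling force and the bare jar mouth in the picture.

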